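# Mesh the splined drive shaft into the gearbox hub and hold it home

### The arm

A 7-joint arm with a two-finger parallel gripper is mounted at the origin on the work surface. World frame = base frame: x ahead of the robot, y to its left, z up, the work surface at z = 0. Lengths are in m, angles in rad, forces in N, time in s.
With the tool pointing down it reaches from about 0.425 to 0.925 m from the base axis. Payload 6.8 kg.
Tool frame: the origin (TCP) lies between the finger pads; the fingertips stand 14 mm ahead of it and the grasp point (between the pads) lies 5 mm behind it; z points along the fingers, y is the direction in which the jaws open and shut (so a half turn about z gives the same grasp; the last joint's range is limited). The gripper opens to 85 mm and grips with 20 to 120 N. Pads are 22 mm wide; open, the fingers measure 114 mm over their backs; the gripper's body (76 mm by 85 mm) begins 54 mm behind the grasp point. The pads swing forward as they close: fully open they stand 13 mm farther back than shut.
Start: joints at [-1.315, 0.477, 0.022, 1.555, -0.011, 1.109, -0.083], TCP at [0.24, 0.631, 0.245] pointing down, gripper open.
Joint ranges: [-2.96, 2.96], [-0.34, 2.1], [-1.41, 1.46], [0.24, 2.44], [-1.37, 4.51], [0.17, 1.92], [-2.96, 2.96]. Speed limits (rad/s): [2.39, 2.39, 3.14, 3.14, 3.14, 3.14, 3.14].

### API

Orientations are given as a unit quaternion [w, x, y, z].
In Python, from station import bot gives the robot as it stands.
- The arm moves only by the shell command python3 -m crank 'ROWS' [FORCE]. ROWS is JSON, a list of rows, each a list of 3 entries, a list of its own where there are three numbers: the shift along the tool's x, y, z in m, then the turn, a rotation vector about the tool's x, y, z in degrees, then the finger opening in m, from 0 to 0.0854. A call has 1 to 10 rows; each row shifts and turns the commanded pose from where the row before left it, along the tool's axes as they then stand; what a row does not reach is not made up. A row lasts 1/8 s, in which the tool goes at most 62.5 mm and 10.7 degrees, less where a joint would pass 70% of its speed; a pose out of reach is approached as far as the arm can. A call is refused whole if a number of a shift passes 0.0625 or a number of a turn 10.7, either way. A call with a gripper value outside its range is refused whole. The fingers move at their own pace and stop on an object; FORCE is the grip in N (left out, the last holds). Time passes only in rows, so rows that do not move let the fingers close. It gives the time, the measured TCP pose, the force and the opening at its end, in the units of the state.
- bot.get_obs(): the state, without advancing time (a new reading comes with each control period).
- bot.read_camera(name): name is "scene" or "side" or "wrist"; returns (picture, depth): 480x640x3 uint8, red, green, blue; 480x640 float32, m along the optical axis (not along the pixel's ray), 0 where there is no reading.
- bot.calibration(name): a dict with "fx", "fy", "cx", "cy" (pixels), "D" ([k1, k2, p1, p2, k3] as OpenCV has them; the pictures are not rectified), "extrinsics" (4x4, takes a point from camera to world coordinates). Camera axes: x right, y down, z forward; pixel columns grow to the right and rows downward; lengths in m; the calibration is good to about 2 mm. A picture is of the moment at which its call begins: read the wrist's pose just before it. calibration takes no time and is no camera call; for the wrist camera it gives the pose at the moment of the call.
- bot.hand_in(): hands the job in, once; it reports no verdict.
The state is a dict: "t": time; "q": joint angles; "joint_vel": joint speeds; "joint_torque": joint torques, N m; "eef_pos": TCP position; "tool_rot": TCP orientation; "contact_force": force on the tool from outside, world axes, zero at the start; "torque": the same for the moment, N m; "gripper_width": opening from 0.0 (shut) to 1.0 (fully open).
Only numpy, scipy, OpenCV 4.12 (cv2) and the standard library are available. Lean on these libraries where they do the work, as an engineer would, in place of code of your own. Each camera call takes 0.05 s, during which the arm holds its last target.

### The job

Take the black-headed drive shaft out of its wooden stand, slide its plain end down into the brass hub on top of the white gearbox, turn it until its four splines drop into the hub's slots, and push it fully home against the ejector spring so that its flange sits down on the hub. Finish while still holding it pressed down there (I will fit the retaining clip meanwhile); leave the blue-headed spare in its stand and do not disturb the other things on the bench.

Things in the scene. Friction and masses are not known exactly. Their poses are not given: they have to be found in the camera images.
- shaft: Loose steel drive shaft, 100 mm tall, about 0.18 kg, upright in its stand at the start. Origin: centre of the lower tip, z up along the shaft. From the tip up: round pilot 12 mm in diameter to z = 45 mm (coned over its lowest 6 mm to a 6 mm tip); four splines, z = 45 to 60 mm; round steel flange 38 mm in diameter, z = 60 to 64 mm; square black grip head, z = 64 to 100 mm.
- shaft_head (a point): Middle of the black head (26 x 26 x 36 mm), 82 mm above the tip and 18 mm above the flange's upper face; grip it across two opposite faces, 26 mm apart. Its faces are square to the shaft's x and y, i.e. to the splines, and quarter turns are all alike.
- shaft_flange (a point): Centre of the flange's underside, 60 mm above the tip; it meets hub_top when the shaft is fully home. Below it the four splines form a cross along +-x and +-y of the shaft: 34 mm from tip to tip, 15 mm high, 7 mm wide (the lowest 3 mm only 4 mm wide and 32 mm across, as a lead-in).
- stand: Fixed wooden block 72 x 72 x 55 mm, origin at the centre of its underside, with an upright blind hole of 14.2 mm in its middle whose floor is 13 mm above the table; the black-headed shaft stands in it, 42 mm deep, splines clear above the block. Lift straight up.
- gearbox: Fixed white gearbox 100 x 100 mm on a grey foot 126 x 126 mm, origin under its centre; top face 90 mm above the table, a 14.2 mm bore in it under the hub. A black motor boss and steel stub on its +y side reach 82 mm from the axis. Splines not in line with the hub's slots land on the hub when the pilot is 45 mm below hub_top; in line they drop in.
- hub_top (a point): Centre of the brass hub's upper face, 110 mm above the table, z up. The hub, 58 mm in diameter, has a cross of four dark slots, 10 mm wide, 18 mm deep, along +-x and +-y of this frame, closed by a ring at 22 mm radius. Where they cross (14 mm free) the pilot enters, and goes on into the gearbox bore. The hub turns only very stiffly (0.4 N m) and stays as found under a light press.
- ejector (a joint): Spring ejector pin at the bottom of the bore, out of sight. 0 = fully up, its top 52 mm below hub_top; grows downward, in m. 0.008 when the shaft is home (flange on hub, a rigid stop). The spring pushes up with about 4 N at 0 and 9 N at 0.008 and lifts the shaft again if let go.
- spare: The blue-headed spare shaft, the same in shape, upright in a second such stand; to be left there. Origin at its lower tip.
- spare_stand: The second, like wooden stand, fixed, 72 x 72 x 55 mm, origin under its centre. The two stands and the gearbox change places from run to run.
- oil_bottle: White oil bottle with red cap, 52 mm in diameter, 130 mm tall, standing at the back; origin under its centre.
- thread_cone: Green thread cone, 68 mm in diameter at the foot, 125 mm tall, at the back; origin under its centre.
- screwdriver: Screwdriver, 180 mm long, lying at the back behind the stands.
- wrench: Wrench, 150 mm long, lying flat to the right.
- power_supply: Perforated metal power supply box, 130 x 100 x 35 mm, lying to the left; origin under its centre.
Things that resemble listed ones, but are neither listed nor needed, are in the scene too. Leave any pink or red look-alike of the spare_stand alone.

How it is judged:
By the outcome, as a careful person would: the job done as asked, in the order asked, and still so for the second after the job is handed in, while the arm keeps its last pose, push and grip.
It also fails if it takes over 45 s, if anything falls off the work surface, if the arm or the gripper's body presses on something with over 40 N, if the wrist force passes 120 N, or if a joint passes its speed limit or range.

## Working session

There is one attempt and no reset: what is moved stays moved. The work goes in short steps, Python scripts to look and compute and a shell command to move; the robot and the scene stay as the last step left them, time stands still between calls to the robot, and variables do not carry over. Pictures are saved under pics/ and viewed, and the job is handed in when it is done.

```bash
ls; mkdir -p pics; python3 - <<'E'
from station import bot
import cv2,numpy as np,json
o=bot.get_obs()
for k,v in o.items(): print(k,np.round(v,4))
for n in("scene","side","wrist"):
    c=bot.calibration(n)
    im,d=bot.read_camera(n)
    np.savez(f"{n}0.npz",im=im,d=d,E=c["extrinsics"],K=[c[k] for k in("fx","fy","cx","cy")],D=c["D"])
    cv2.imwrite(f"pics/{n}0.png",im[:,:,::-1])
    print(n,np.round(c["extrinsics"],3).tolist(),[c[k] for k in("fx","fy","cx","cy")],c["D"])
E
```

```text
pics
t 0.0
q [-1.3151  0.4778  0.0223  1.5565 -0.0115  1.1093 -0.0831]
joint_vel [-0.0008  0.001   0.003  -0.0005  0.0006  0.0005 -0.0004]
joint_torque [ 2.00000e-04 -5.96424e+01  1.60740e+00 -2.81205e+01  1.23000e-02
  9.10000e-03  0.00000e+00]
eef_pos [0.24   0.6303 0.2443]
tool_rot [-1.000e-04  1.809e-01  9.835e-01 -9.000e-04]
contact_force [-0.5854 -0.2954 -0.0442]
torque [ 0.0057  0.0238 -0.0196]
gripper_width 0.9966
scene [[0.596, 0.543, -0.591, 1.398], [0.803, -0.411, 0.432, -0.575], [-0.008, -0.732, -0.681, 1.062], [0.0, 0.0, 0.0, 1.0]] [535.1158764639007, 535.1158764639007, 326.79895748216103, 238.19753166121464] [0.02470854 0.         0.         0.         0.        ]
side [[0.857, -0.312, 0.409, -0.01], [-0.515, -0.503, 0.694, -0.917], [-0.011, -0.806, -0.592, 0.9], [0.0, 0.0, 0.0, 1.0]] [601.898823882715, 601.898823882715, 320.9871713839176, 235.57213779198358] [-0.06173836  0.          0.          0.          0.        ]
wrist [[0.355, 0.903, 0.243, 0.177], [0.935, -0.343, -0.094, 0.655], [-0.001, 0.261, -0.965, 0.373], [0.0, 0.0, 0.0, 1.0]] [371.75805916515486, 371.75805916515486, 321.58406961009644, 241.36290197069638] [-0.05854438  0.          0.          0.          0.        ]
```

View pics/scene0.png

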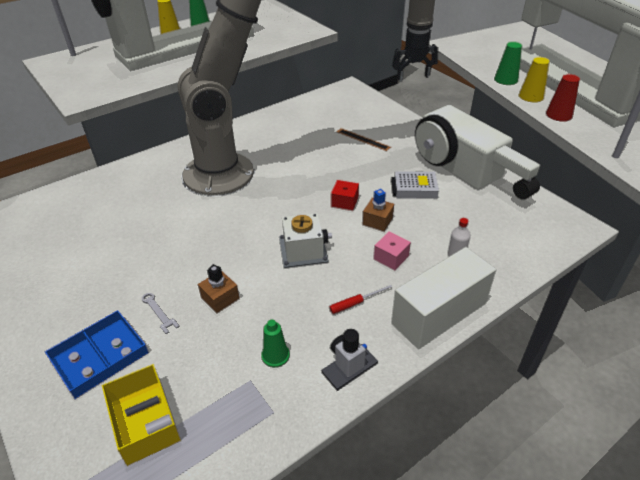

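View pics/side0.png

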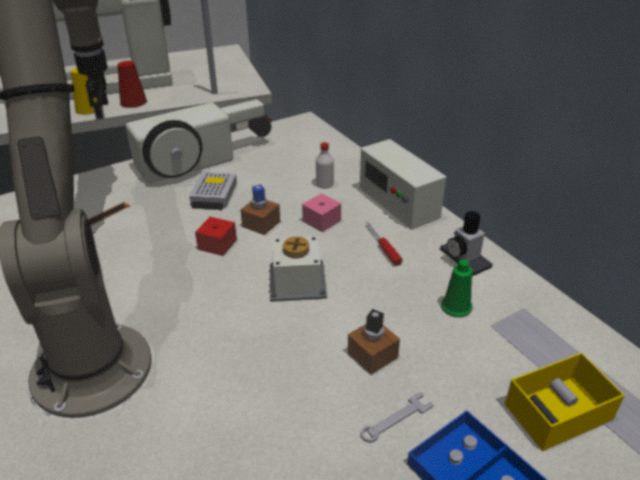

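View pics/wrist0.png

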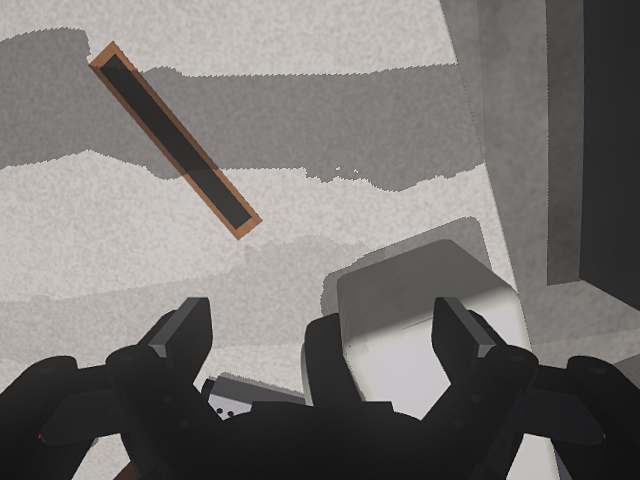

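The scene view shows the black-headed shaft in its wooden stand at scene (216,283), which is side (374,335). The blue-headed spare is at scene (379,205) and the white gearbox with its brass hub at (303,232). The only other black-headed item is the stub on the grey device at scene (350,345), and that has no wooden stand. I'll confirm the choice in enlarged crops and measure.

```bash
cat > h.py <<'E'
import numpy as np,cv2
def load(f):
    z=np.load(f); return z["im"],z["d"],z["E"],z["K"],z["D"]
def Km(K): return np.array([[K[0],0,K[2]],[0,K[1],K[3]],[0,0,1.]])
def cloud(f,box=None):
    im,d,E,K,D=load(f)
    v,u=np.mgrid[:480,:640]
    if box: u0,v0,u1,v1=box; u=u[v0:v1,u0:u1];v=v[v0:v1,u0:u1]
    u=u.ravel();v=v.ravel();dd=d[v,u];ok=dd>0;u=u[ok];v=v[ok];dd=dd[ok]
    n=cv2.undistortPoints(np.stack([u,v],1).astype(np.float64)[:,None],Km(K),D)[:,0]
    P=np.c_[n*dd[:,None],dd]
    return P@E[:3,:3].T+E[:3,3],im[v,u],np.c_[u,v]
def proj(f,P):
    im,d,E,K,D=load(f); Ei=np.linalg.inv(E)
    return cv2.projectPoints(np.atleast_2d(P).astype(float),cv2.Rodrigues(Ei[:3,:3])[0],Ei[:3,3],Km(K),D)[0][:,0]
def ray_z(f,px,z):
    im,d,E,K,D=load(f)
    n=cv2.undistortPoints(np.array(px,float).reshape(-1,1,2),Km(K),D)[:,0]
    r=np.c_[n,np.ones(len(n))]@E[:3,:3].T; o=E[:3,3]
    return o+r*((z-o[2])/r[:,2])[:,None]
E
python3 - <<'E'
from h import *
t=[]
for f,bs in(("scene0.npz",[(186,250,246,320),(270,195,340,275)]),("side0.npz",[(340,300,410,375),(262,228,335,305)])):
    im=load(f)[0]
    for b in bs:
        c=im[b[1]:b[3],b[0]:b[2],::-1]; t.append(cv2.resize(c,(390,290),interpolation=cv2.INTER_CUBIC))
        P,C,_=cloud(f,b)
        for lo,hi in((.04,.058),(.075,.084),(.085,.095),(.104,.1145),(.1,.12),(.09,.125)):
            m=(P[:,2]>lo)&(P[:,2]<hi)
            if m.sum()>3:
                (x,y),(w,h),a=cv2.minAreaRect(P[m,:2].astype(np.float32)); print(f,b,lo,hi,m.sum(),np.round([x,y,w,h,a],4),np.round(np.median(P[m],0),4))
cv2.imwrite("pics/crop1.png",np.vstack([np.hstack(t[:2]),np.hstack(t[2:])]))
E
```

```text
scene0.npz (186, 250, 246, 320) 0.04 0.058 547 [ 0.4945 -0.2598  0.0781  0.0746  6.3176] [ 0.5098 -0.2706  0.0533]
scene0.npz (186, 250, 246, 320) 0.075 0.084 51 [ 5.01400e-01 -2.63900e-01  3.71000e-02  2.21000e-02  6.46527e+01] [ 0.5035 -0.2657  0.0782]
scene0.npz (186, 250, 246, 320) 0.085 0.095 38 [ 5.03400e-01 -2.64300e-01  3.28000e-02  1.88000e-02  7.04745e+01] [ 0.5027 -0.265   0.0901]
scene0.npz (186, 250, 246, 320) 0.104 0.1145 91 [ 4.94700e-01 -2.60900e-01  2.84000e-02  2.70000e-02  2.74778e+01] [ 0.4974 -0.2615  0.111 ]
scene0.npz (186, 250, 246, 320) 0.1 0.12 124 [ 0.495  -0.2616  0.0284  0.0285 27.4778] [ 0.4988 -0.2616  0.1104]
scene0.npz (186, 250, 246, 320) 0.09 0.125 163 [ 4.95500e-01 -2.61200e-01  2.92000e-02  2.88000e-02  2.89628e+01] [ 0.5001 -0.262   0.1089]
scene0.npz (270, 195, 340, 275) 0.04 0.058 261 [ 0.4628  0.0854  0.1265  0.2859 15.3428] [0.5167 0.0124 0.0484]
scene0.npz (270, 195, 340, 275) 0.075 0.084 107 [4.77300e-01 1.28000e-02 9.94000e-02 1.07600e-01 6.27967e+01] [ 0.5182 -0.0072  0.0797]
scene0.npz (270, 195, 340, 275) 0.085 0.095 611 [4.76300e-01 1.
[... 1382 characters left out ...]
6e+01] [ 0.451  -0.0287  0.0494]
side0.npz (262, 228, 335, 305) 0.075 0.084 151 [ 4.51900e-01 -2.90000e-02  8.80000e-03  9.68000e-02  6.31912e+01] [ 0.4524 -0.0298  0.0798]
side0.npz (262, 228, 335, 305) 0.085 0.095 876 [4.74900e-01 1.44000e-02 1.07700e-01 9.75000e-02 6.29781e+01] [ 0.4632 -0.0052  0.09  ]
side0.npz (262, 228, 335, 305) 0.104 0.1145 325 [4.73000e-01 1.42000e-02 6.17000e-02 5.64000e-02 8.76711e+01] [0.4728 0.0112 0.1091]
side0.npz (262, 228, 335, 305) 0.1 0.12 385 [4.73100e-01 1.43000e-02 6.13000e-02 5.71000e-02 6.32802e+01] [0.4722 0.0108 0.1087]
side0.npz (262, 228, 335, 305) 0.09 0.125 890 [4.73700e-01 1.21000e-02 1.03000e-01 9.65000e-02 6.26133e+01] [0.4696 0.004  0.0953]
```

View pics/crop1.png

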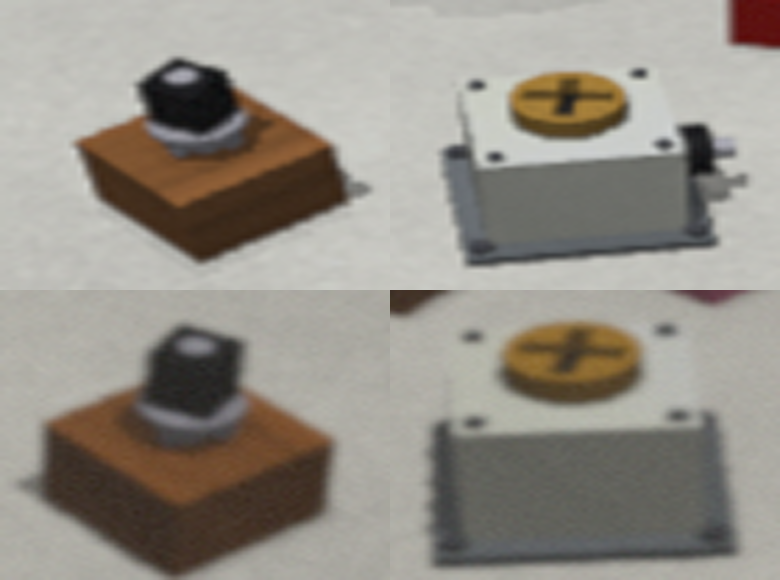

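The crops confirm the target. The black head on the steel flange in the wooden stand is at about (0.493,-0.261), turned about 28° (mod 90). The hub is at about (0.475,0.013), with its cross visible. Next I check heights along the path before moving.

```bash
python3 - <<'E'
from h import *
for f in("scene0.npz","side0.npz"):
    P,C,_=cloud(f)
    for y0 in np.arange(-.4,.8,.1):
        m=(P[:,1]>y0)&(P[:,1]<y0+.1)&(P[:,0]>.3)&(P[:,0]<.65)
        print(f,round(y0,1),m.sum(),np.round(P[m][np.argmax(P[m][:,2])],3) if m.any() else '')
E
```

```text
scene0.npz -0.4 4211 [ 0.467 -0.3    0.036]
scene0.npz -0.3 3808 [ 0.494 -0.266  0.117]
scene0.npz -0.2 3462 [ 0.32  -0.149  0.007]
scene0.npz -0.1 3824 [ 0.464 -0.007  0.116]
scene0.npz -0.0 2530 [0.501 0.006 0.114]
scene0.npz 0.1 2580 [0.629 0.149 0.059]
scene0.npz 0.2 2592 [0.504 0.27  0.116]
scene0.npz 0.3 1901 [0.531 0.302 0.059]
scene0.npz 0.4 2310 [0.43  0.479 0.041]
scene0.npz 0.5 3378 [0.399 0.6   0.191]
scene0.npz 0.6 3842 [0.404 0.603 0.188]
scene0.npz 0.7 901 [0.442 0.712 0.156]
scene0.npz 0.8 0 
side0.npz -0.4 7827 [ 0.475 -0.3    0.057]
side0.npz -0.3 7029 [ 0.492 -0.252  0.117]
side0.npz -0.2 5225 [ 0.502 -0.101  0.006]
side0.npz -0.1 6390 [ 0.465 -0.009  0.114]
side0.npz -0.0 3397 [0.456 0.028 0.115]
side0.npz 0.1 3237 [0.619 0.148 0.062]
side0.npz 0.2 4130 [0.508 0.26  0.118]
side0.npz 0.3 1826 [0.5   0.301 0.054]
side0.npz 0.4 2569 [0.428 0.414 0.041]
side0.npz 0.5 4280 [0.405 0.594 0.186]
side0.npz 0.6 3941 [0.399 0.6   0.186]
side0.npz 0.7 648 [0.39  0.704 0.156]
side0.npz 0.8 0
```

```bash
python3 -m crank '[[[-0.051,-0.0215,-0.005],[0,0,0],0.0854],[[-0.051,-0.0215,-0.005],[0,0,0],0.0854],[[-0.051,-0.0215,-0.005],[0,0,0],0.0854],[[-0.051,-0.0215,-0.005],[0,0,0],0.0854],[[-0.051,-0.0215,-0.005],[0,0,0],0.0854],[[-0.051,-0.0215,-0.005],[0,0,0],0.0854],[[-0.0214,-0.056,0],[0,0,0],0.0854],[[-0.0214,-0.056,0],[0,0,0],0.0854],[[-0.0214,-0.056,0],[0,0,0],0.0854],[[-0.0214,-0.056,0],[0,0,0],0.0854]]'
```

```text
t: 1.4
eef_pos: [0.4802, 0.1595, 0.2752]
tool_rot: [-0.0, 0.181, 0.983, 0.0]
contact_force: [0.3, -0.5, 0.9]
gripper_width: 1.0
```

```bash
python3 -m crank '[[[-0.0325,-0.0457,0],[0,0,0],0.0854],[[-0.0325,-0.0457,0],[0,0,0],0.0854],[[-0.0325,-0.0457,0],[0,0,0],0.0854],[[0,0,0],[0,0,0],0.0854]]'
cat > snap.py <<'E'
import sys
from station import bot
import cv2,numpy as np
n,tag=sys.argv[1:3]
o=bot.get_obs(); c=bot.calibration(n); im,d=bot.read_camera(n)
np.savez(f"{tag}.npz",im=im,d=d,E=c["extrinsics"],K=[c[k] for k in("fx","fy","cx","cy")],D=c["D"],p=o["eef_pos"],r=o["tool_rot"])
cv2.imwrite(f"pics/{tag}.png",im[:,:,::-1]); print(o["t"],np.round(o["eef_pos"],4),np.round(o["tool_rot"],4),np.round(o["q"],3))
E
python3 snap.py wrist w1
```

```text
t: 1.9
eef_pos: [0.5231, -0.0066, 0.2754]
tool_rot: [0.0, 0.185, 0.983, -0.001]
contact_force: [-1.2, 1.0, -0.7]
gripper_width: 0.998
1.9 [ 0.5231 -0.0066  0.2754] [ 3.000e-04  1.851e-01  9.827e-01 -9.000e-04] [-0.397  0.197  0.335  1.899 -0.072  1.057  1.166]
```

View pics/w1.png

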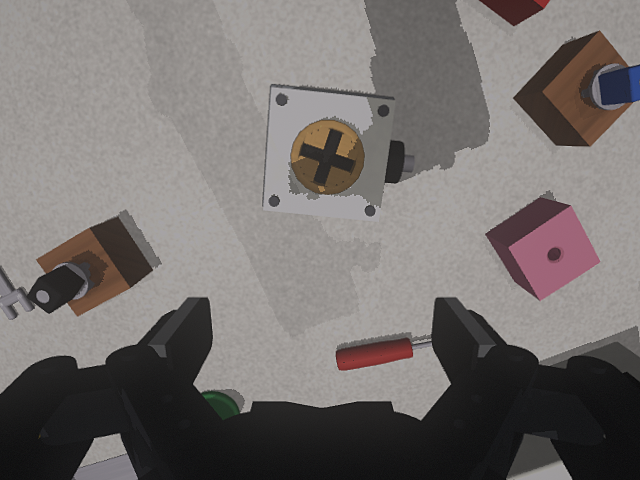

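Wrist view: the hub is at (327,157) with its dark cross. The black shaft is at (60,285), the spare at (620,85) and the pink look-alike at (545,250). I'll rectify the hub plane and measure its centre and cross angle.

```bash
cat > rect.py <<'E'
from h import *
def rect(f,c,z,half=.05,s=4000):
    n=int(2*half*s); g=np.arange(n)
    X,Y=np.meshgrid(c[0]+(g-n/2)/s,c[1]-(g-n/2)/s)
    P=np.stack([X,Y,np.full_like(X,z)],-1).reshape(-1,3)
    uv=proj(f,P).astype(np.float32).reshape(n,n,2)
    return cv2.remap(load(f)[0][:,:,::-1].copy(),uv[...,0],uv[...,1],cv2.INTER_CUBIC)
E
cat > hub.py <<'E'
import sys
from rect import *
f=sys.argv[1]; c=np.array([float(sys.argv[2]),float(sys.argv[3])])
r=rect(f,c,.110); cv2.imwrite("pics/"+f[:-4]+"_r.png",cv2.resize(r,(600,600)))
hsv=cv2.cvtColor(r,cv2.COLOR_BGR2HSV)
n=len(r); yy,xx=np.mgrid[:n,:n]
br=((hsv[...,0]>10)&(hsv[...,0]<32)&(hsv[...,1]>90)&(hsv[...,2]>60)).astype(np.uint8)
k=cv2.findContours(br,cv2.RETR_EXTERNAL,cv2.CHAIN_APPROX_NONE)[0]; k=max(k,key=cv2.contourArea)
(cx,cy),R=cv2.minEnclosingCircle(k); e=cv2.fitEllipse(cv2.convexHull(k))
wc=lambda x,y:np.round([c[0]+(x-n/2)/4000,c[1]-(y-n/2)/4000],4)
print("hub circle",wc(cx,cy),R/4000,"ell",wc(*e[0]),np.array(e[1])/8000)
dk=(hsv[...,2]<75)&(np.hypot(xx-e[0][0],yy-e[0][1])<.021*4000)
m=cv2.moments(dk.astype(np.uint8),True); mx,my=m["m10"]/m["m00"],m["m01"]/m["m00"]
print("dark area mm2",dk.sum()/16,"centroid",wc(mx,my))
best=None
for ox in np.arange(-10,11,2):
  for oy in np.arange(-10,11,2):
    X=(xx-mx-ox)/4000;Y=-(yy-my-oy)/4000
    rr=np.hypot(X,Y);ok=rr<.02
    for a in np.arange(0,90,1 if best is None else 1):
        t=np.radians(a);u=X*np.cos(t)+Y*np.sin(t);v=-X*np.sin(t)+Y*np.cos(t)
        T=((abs(u)<.005)|(abs(v)<.005))
        s=(T[ok]==dk[ok]).mean()
        if best is None or s>best[0]: best=(s,a,wc(mx+ox,my+oy))
print("cross fit",best)
E
python3 hub.py w1.npz .475 .0135
```

```text
hub circle [0.4735 0.0177] 0.028465423583984375 ell [0.4735 0.0176] [0.02824641 0.02831275]
dark area mm2 710.4375 centroid [0.4737 0.0176]
cross fit (np.float64(0.9812586995426527), np.int64(50), array([0.4737, 0.0176]))
```

View pics/w1_r.png

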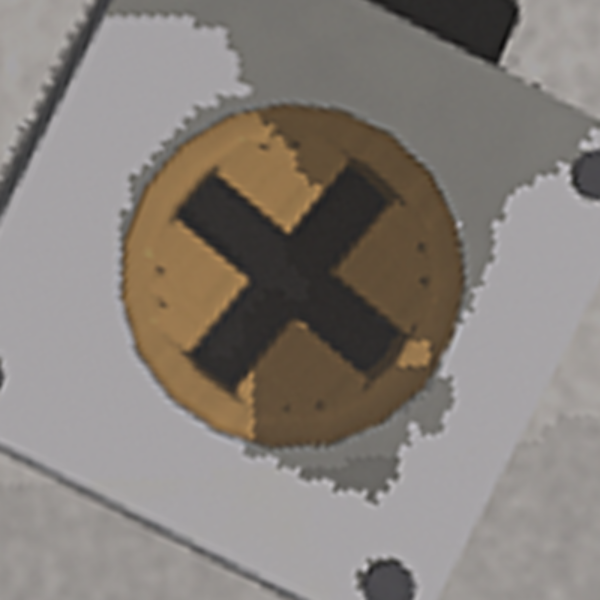

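```bash
python3 -m crank '[[[-0.0205,-0.056,0],[0,0,0],0.0854],[[-0.0205,-0.056,0],[0,0,0],0.0854],[[-0.0205,-0.056,0],[0,0,0],0.0854],[[-0.0205,-0.056,0],[0,0,0],0.0854],[[-0.0205,-0.056,0],[0,0,0],0.0854],[[0,0,0],[0,0,10.1],0.0854],[[0,0,0],[0,0,10.1],0.0854],[[0,0,0],[0,0,10.1],0.0854],[[0,0,0],[0,0,10.1],0.0854],[[0,0,0],[0,0,0],0.0854]]' 20; python3 snap.py wrist w2
```

```text
t: 3.2
eef_pos: [0.5198, -0.2975, 0.2748]
tool_rot: [-0.0, 0.508, 0.862, 0.0]
contact_force: [-0.1, -0.8, 0.8]
gripper_width: 1.001
3.2 [ 0.5198 -0.2975  0.2748] [-5.000e-04  5.076e-01  8.616e-01  2.000e-04] [-0.066  0.37   0.633  1.743 -0.242  1.109  1.149]
```

View pics/w2.png

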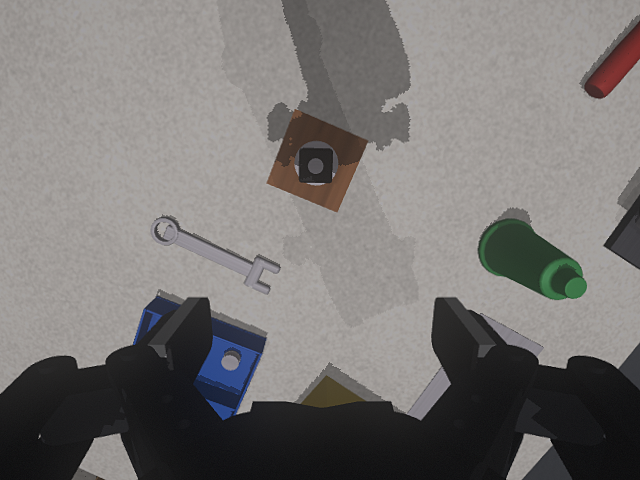

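The black head is at (316,165) with a light concentric dot on top, and it looks nearly square to the jaws. The wrench is at (215,255), well clear.

```bash
cat > head.py <<'E'
import sys
from rect import *
f=sys.argv[1]; c=np.array([float(sys.argv[2]),float(sys.argv[3])]); z=float(sys.argv[4])
r=rect(f,c,z,.04,5000); cv2.imwrite("pics/"+f[:-4]+"_h.png",cv2.resize(r,(600,600)))
n=len(r);wc=lambda x,y:np.round([c[0]+(x-n/2)/5000,c[1]-(y-n/2)/5000],4)
g=cv2.cvtColor(r,cv2.COLOR_BGR2GRAY)
for th in(35,45,60):
    k=cv2.findContours((g<th).astype(np.uint8),cv2.RETR_EXTERNAL,cv2.CHAIN_APPROX_NONE)[0]
    k=[q for q in k if cv2.pointPolygonTest(cv2.convexHull(q),(n/2,n/2),False)>=0]
    if not k: continue
    k=max(k,key=cv2.contourArea);(x,y),(w,h),a=cv2.minAreaRect(k);print(th,wc(x,y),w/5,h/5,"yaw",-a%90)
im=cv2.imread("pics/"+f[:-4]+".png");u,v=proj(f,[[*c,z]])[0].astype(int)
cv2.imwrite("pics/"+f[:-4]+"_c.png",cv2.resize(im[v-40:v+40,u-40:u+40],(600,600),interpolation=cv2.INTER_CUBIC))
E
python3 head.py w2.npz .493 -.261 .113
python3 - <<'E'
import numpy as np;z=np.load('w2.npz');print(z['E'].round(4).tolist())
E
```

```text
45 [ 0.4911 -0.2567] 25.975537109375 25.585417175292967 yaw 28.02450180053711
60 [ 0.491  -0.2567] 26.609381103515624 26.20645751953125 yaw 27.979476928710938
[[0.8745, 0.4685, 0.1259, 0.4868], [0.4851, -0.8445, -0.2268, -0.2391], [0.0001, 0.2594, -0.9658, 0.4034], [0.0, 0.0, 0.0, 1.0]]
```

View pics/w2_h.png

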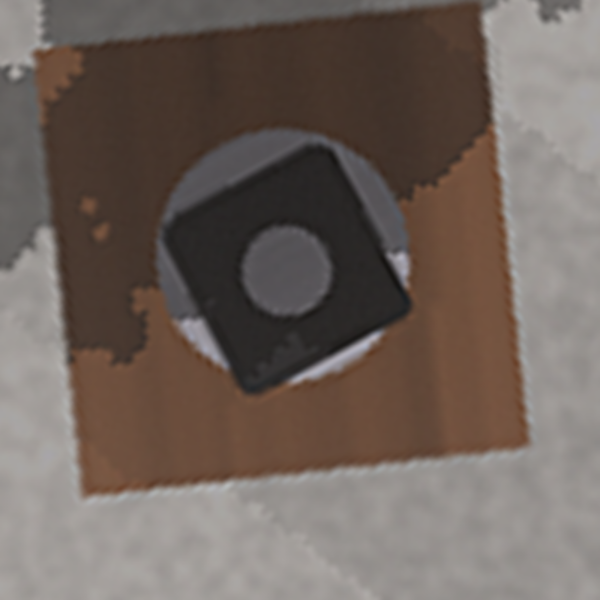

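```bash
python3 -m crank '[[[0,-0.005,0.04],[0,0,1.0],0.0854],[[0,0,0.04],[0,0,0],0.0854],[[0,0,0.02],[0,0,0],0.0854],[[0,0,0],[0,0,0],0.0854]]'; python3 snap.py wrist w3;python3 head.py w3.npz .493 -.261 .113; python3 snap.py scene s3; python3 snap.py side d3
```

```text
t: 3.75
eef_pos: [0.5139, -0.3006, 0.1738]
tool_rot: [-0.002, 0.515, 0.857, -0.0]
contact_force: [0.1, -0.2, 0.5]
gripper_width: 1.0
3.75 [ 0.5139 -0.3006  0.1738] [-0.0018  0.5154  0.857  -0.    ] [-0.013  0.479  0.584  1.847 -0.326  0.916  1.21 ]
35 [ 0.4909 -0.2565] 25.807315063476562 25.40302276611328 yaw 27.349876403808594
45 [ 0.491  -0.2567] 26.500289916992188 25.870114135742188 yaw 27.718505859375
60 [ 0.488  -0.2521] 51.878118896484374 52.652032470703126 yaw 6.1614837646484375
3.8 [ 0.5147 -0.3013  0.1751] [-5.000e-04  5.157e-01  8.568e-01  0.000e+00] [-0.013  0.477  0.585  1.846 -0.326  0.916  1.209]
3.85 [ 0.5152 -0.3018  0.176 ] [4.000e-04 5.160e-01 8.566e-01 1.000e-04] [-0.013  0.476  0.586  1.845 -0.326  0.916  1.209]
```

View pics/w3.png

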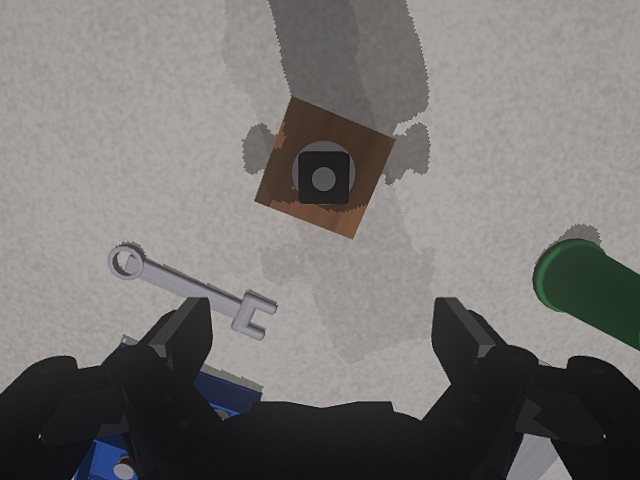

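View pics/d3.png

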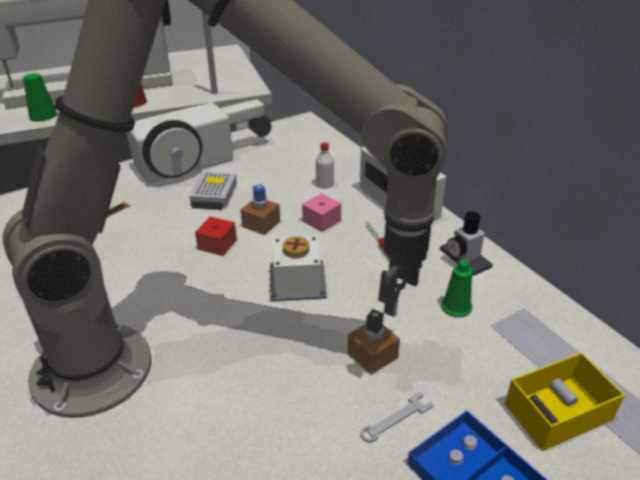

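```bash
python3 -m crank '[[[0.025,0,0],[0,0,0],0.0854],[[0.025,-0.0005,0],[0,0,0],0.0854],[[0,0,0],[0,0,0],0.0854],[[0,0,0.03],[0,0,0],0.0854],[[0,0,0.03],[0,0,0],0.0854],[[0,0,0.018],[0,0,0],0.0854],[[0,0,0],[0,0,0],0.0854],[[0,0,0],[0,0,0],0.0854]]'; python3 snap.py wrist w4; python3 snap.py side d4
python3 - <<'E'
import cv2
a=cv2.imread('pics/d4.png')[230:380,310:460];b=cv2.imread('pics/w4.png')
import numpy as np
cv2.imwrite('pics/c4.png',np.hstack([cv2.resize(a,(360,360)),cv2.resize(b,(440,360))]))
E
```

```text
t: 4.9
eef_pos: [0.4917, -0.2585, 0.0983]
tool_rot: [0.001, 0.517, 0.856, 0.0]
contact_force: [-0.2, -0.2, 0.2]
gripper_width: 1.001
4.9 [ 0.4917 -0.2585  0.0983] [8.00e-04 5.17e-01 8.56e-01 1.00e-04] [-0.034  0.521  0.528  1.994 -0.389  0.724  1.215]
4.95 [ 0.4918 -0.2584  0.0984] [1.000e-03 5.169e-01 8.560e-01 2.000e-04] [-0.035  0.521  0.528  1.994 -0.389  0.724  1.215]
```

View pics/c4.png

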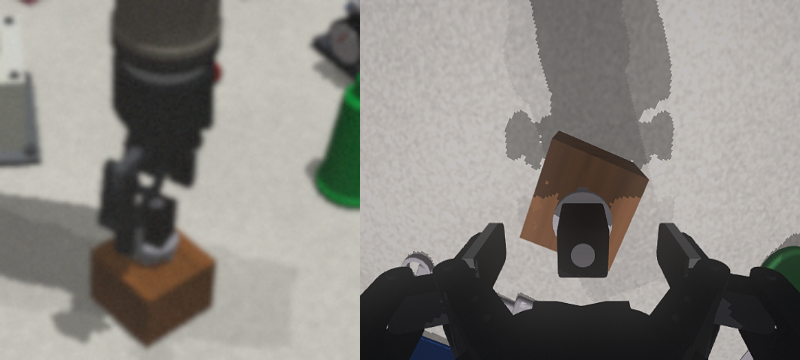

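```bash
python3 -m crank '[[[0,0,0],[0,0,0],0.015],[[0,0,0],[0,0,0],0.015],[[0,0,0],[0,0,0],0.015],[[0,0,0],[0,0,0],0.015],[[0,0,0],[0,0,0],0.015],[[0,0,0],[0,0,0],0.015]]' 70; python3 snap.py wrist w5; python3 snap.py side d5
python3 - <<'E'
import cv2
a=cv2.imread('pics/d5.png')[230:380,310:460];b=cv2.imread('pics/w5.png')
import numpy as np
cv2.imwrite('pics/c5.png',np.hstack([cv2.resize(a,(360,360)),cv2.resize(b,(440,360))]))
E
```

```text
t: 5.75
eef_pos: [0.4911, -0.2578, 0.0975]
tool_rot: [0.0, 0.517, 0.856, 0.0]
contact_force: [0.6, 1.0, 4.1]
gripper_width: 0.287
5.75 [ 0.4911 -0.2578  0.0975] [2.000e-04 5.169e-01 8.561e-01 1.000e-04] [-0.035  0.522  0.527  1.995 -0.389  0.723  1.215]
5.8 [ 0.4912 -0.2578  0.0975] [2.000e-04 5.169e-01 8.561e-01 1.000e-04] [-0.035  0.522  0.527  1.995 -0.389  0.723  1.215]
```

View pics/c5.png

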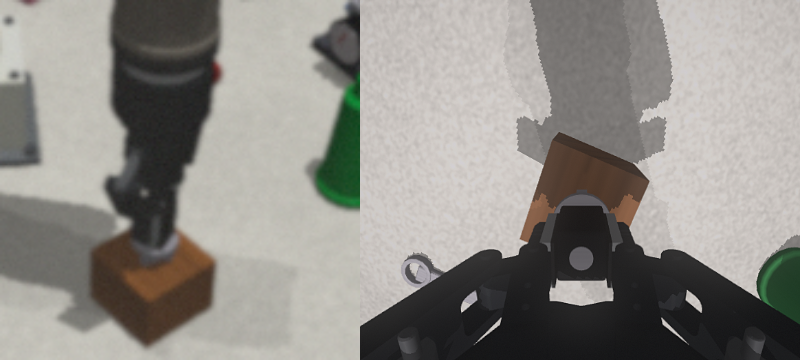

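The grip holds at width 0.287 (about 25 mm) on the head. Lifting straight up.

```bash
python3 -m crank '[[[0,0,-0.01],[0,0,0],0.015],[[0,0,-0.02],[0,0,0],0.015],[[0,0,-0.03],[0,0,0],0.015],[[0,0,-0.04],[0,0,0],0.015],[[0,0,-0.05],[0,0,0],0.015],[[0,0,0],[0,0,0],0.015],[[0,0,0],[0,0,0],0.015]]'; python3 snap.py wrist w6; python3 snap.py side d6; python3 snap.py scene s6
python3 - <<'E'
import cv2
import numpy as np
a=cv2.imread('pics/d6.png')[200:380,300:460];b=cv2.imread('pics/w6.png');c=cv2.imread('pics/s6.png')[180:330,150:300]
cv2.imwrite('pics/c6.png',np.vstack([np.hstack([cv2.resize(a,(300,300)),cv2.resize(c,(300,300))]),cv2.resize(b,(600,300))]))
E
```

```text
t: 6.72
eef_pos: [0.4902, -0.2572, 0.2466]
tool_rot: [-0.001, 0.517, 0.856, 0.0]
contact_force: [-0.5, -0.0, -2.9]
gripper_width: 0.293
6.725 [ 0.4902 -0.2572  0.2466] [-8.000e-04  5.168e-01  8.561e-01  0.000e+00] [-0.152  0.317  0.651  1.88  -0.224  1.019  1.079]
6.775 [ 0.4899 -0.2571  0.246 ] [-1.300e-03  5.168e-01  8.561e-01 -2.000e-04] [-0.151  0.318  0.651  1.88  -0.224  1.019  1.079]
6.825 [ 0.4899 -0.2571  0.2458] [-1.500e-03  5.168e-01  8.561e-01 -3.000e-04] [-0.151  0.319  0.651  1.88  -0.224  1.019  1.079]
```

View pics/c6.png

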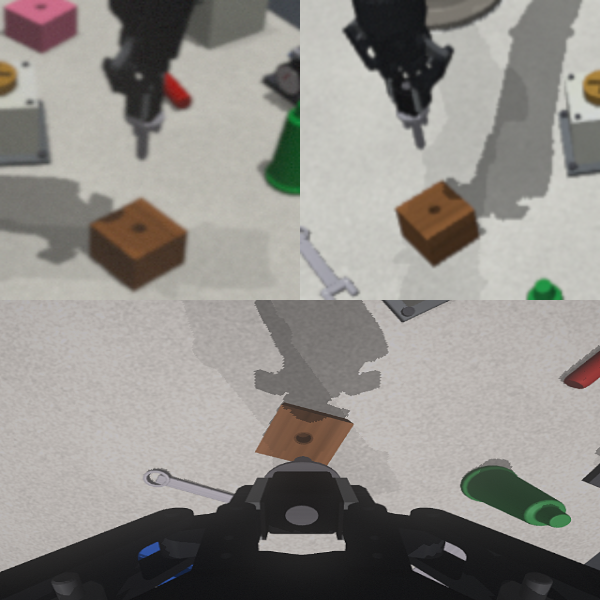

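The shaft is free of its stand and hangs straight in the gripper, and the empty hole shows in the block. Now over towards the hub, keeping the same tool yaw as the head measurement so camera biases cancel.

```bash
python3 -m crank '[[[0.0396,0.0227,-0.006],[0,0,0],0.015],[[0.0396,0.0227,-0.006],[0,0,0],0.015],[[0.0396,0.0227,-0.006],[0,0,0],0.015],[[0.0396,0.0227,-0.006],[0,0,0],0.015],[[0.0396,0.0227,-0.006],[0,0,0],0.015],[[0,0,0],[0,0,0],0.015],[[0,0,0],[0,0,0],0.015]]'; python3 snap.py wrist w7; python3 hub.py w7.npz .4745 .0155; python3 snap.py side d7
```

```text
t: 7.75
eef_pos: [0.4986, -0.0303, 0.2765]
tool_rot: [-0.0, 0.517, 0.856, -0.001]
contact_force: [-0.5, 0.0, -1.4]
gripper_width: 0.286
7.75 [ 0.4986 -0.0303  0.2765] [-5.000e-04  5.169e-01  8.560e-01 -8.000e-04] [-0.564  0.161  0.566  1.958 -0.098  1.052  0.53 ]
hub circle [0.4738 0.0177] 0.02847353744506836 ell [0.4737 0.0177] [0.02822455 0.0282536 ]
dark area mm2 700.375 centroid [0.4736 0.0178]
cross fit (np.float64(0.9803024273776363), np.int64(50), array([0.4736, 0.0178]))
7.8 [ 0.4986 -0.031   0.2766] [-4.000e-04  5.176e-01  8.556e-01 -8.000e-04] [-0.563  0.161  0.567  1.958 -0.098  1.052  0.53 ]
```

View pics/w7.png

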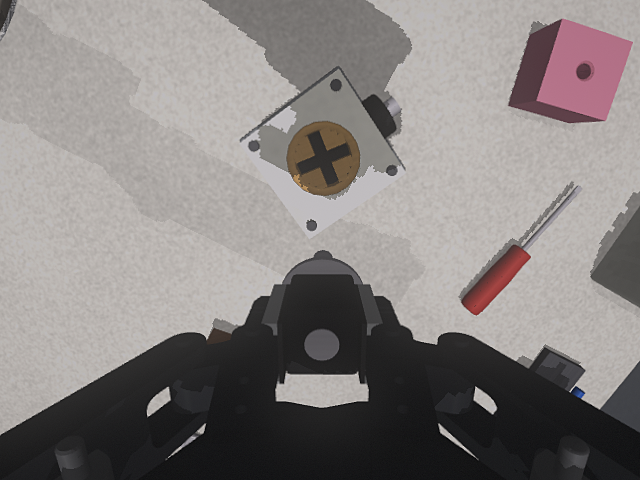

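View pics/w7_r.png

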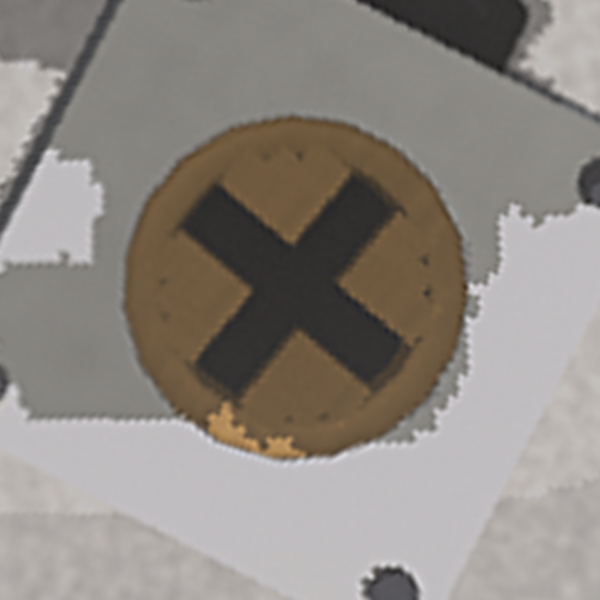

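Hub centre (0.4737,0.0177) and cross at 50° agree at both tool yaws. Next I check where the held head sits in the tool frame, using the top dot at (321,345) and the tip at (322,253).

```bash
cat > held.py <<'E'
import sys
from h import *
from scipy.spatial.transform import Rotation as R
f=sys.argv[1]; z=np.load(f); p=z["p"]; Rt=R.from_quat(np.r_[z["r"][1:],z["r"][0]]).as_matrix()
zt=p[2]+.0155
im=z["im"];g=cv2.cvtColor(im,cv2.COLOR_RGB2GRAY)
roi=g[318:372,292:352]; _,b=cv2.threshold(roi,60,255,0)
n,l,s,c=cv2.connectedComponentsWithStats(b)
i=[k for k in range(1,n) if 300<s[k,4]<2000]
for k in i:
    px=c[k]+[292,318]; w=ray_z(f,px,zt)[0]; print("dot px",px,s[k].tolist(),"tool",np.round(Rt.T@(w-p),4),"depth z",z["d"][int(px[1]),int(px[0])])
# tip expectation
for dx in(0,.001,.002): print(dx,proj(f,[p+Rt@np.array([dx,0,.085])]),"flange edge",proj(f,[p+Rt@np.array([dx+.019,0,.085-.064])]))
cv2.imwrite("pics/"+f[:-4]+"_t.png",cv2.resize(im[235:385,260:390,::-1],(650,750),interpolation=cv2.INTER_CUBIC)[:600])
E
python3 held.py w7.npz
```

```text
dot px [321.34443169 344.4075775 ] [12, 11, 35, 32, 871] tool [ 0.0002 -0.0006 -0.0155] depth z 0.12535086
0 [[322.45692913 256.69879765]] flange edge [[322.88807839 259.23737861]]
0.001 [[322.45875641 255.11036168]] flange edge [[322.89141821 256.97664088]]
0.002 [[322.46058615 253.51813029]] flange edge [[322.89476365 254.70817195]]
```

View pics/w7_t.png

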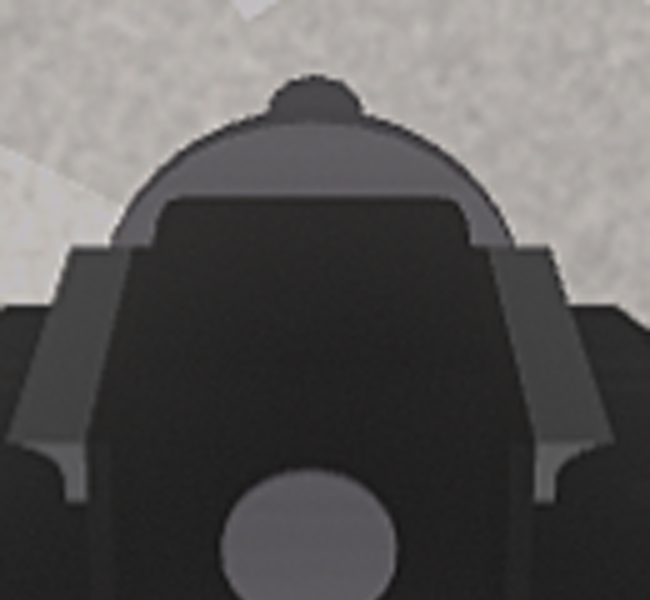

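```bash
python3 -m crank '[[[0.027,0.0004,0],[0,0,0],0.015],[[0.027,0.0004,0],[0,0,0],0.015],[[0,0,0.03],[0,0,0],0.015],[[0,0,0.03],[0,0,0],0.015],[[0,0,0.008],[0,0,0],0.015],[[0,0,0],[0,0,0],0.015],[[0,0,0],[0,0,0],0.015]]'; python3 snap.py side d8; python3 snap.py wrist w8;  python3 snap.py scene s8
python3 - <<'E'
import cv2
import numpy as np
a=cv2.imread('pics/d8.png')[200:300,250:350];c=cv2.imread('pics/s8.png')[180:280,250:350]
cv2.imwrite('pics/c8.png',np.hstack([cv2.resize(a,(400,400),interpolation=2),cv2.resize(c,(400,400),interpolation=2)]))
E
```

```text
t: 8.72
eef_pos: [0.4756, 0.0181, 0.2103]
tool_rot: [0.001, 0.517, 0.856, 0.001]
contact_force: [-0.0, -0.2, -1.9]
gripper_width: 0.295
8.725 [0.4756 0.0181 0.2103] [7.000e-04 5.172e-01 8.559e-01 6.000e-04] [-0.623  0.199  0.519  2.083 -0.127  0.887  0.452]
8.775 [0.4755 0.0183 0.2103] [6.000e-04 5.171e-01 8.559e-01 7.000e-04] [-0.623  0.199  0.519  2.083 -0.127  0.887  0.452]
8.825 [0.4754 0.0184 0.2102] [6.00e-04 5.17e-01 8.56e-01 7.00e-04] [-0.623  0.199  0.519  2.084 -0.127  0.887  0.452]
```

View pics/c8.png

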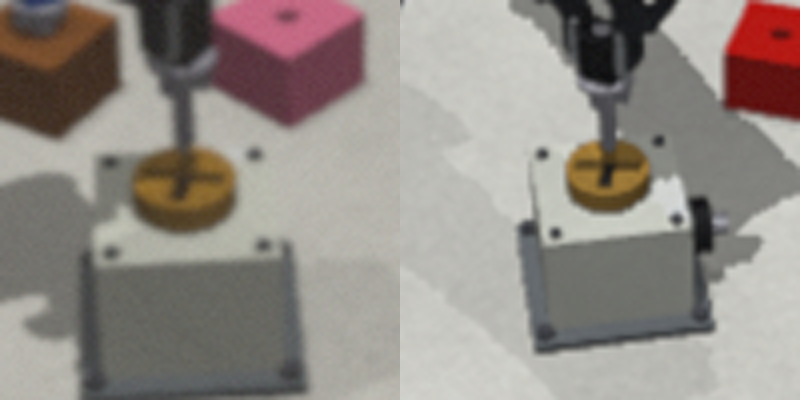

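View pics/w8.png

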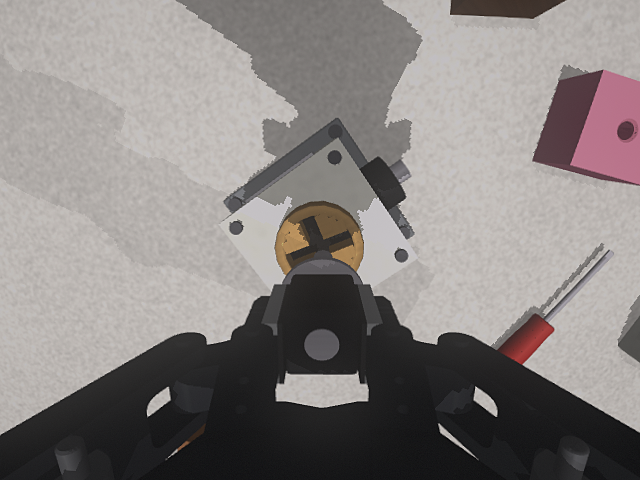

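The two outside views and the wrist view put the pilot tip just above the cross centre, about 1 mm off along tool y. I'll correct that first.

```bash
python3 -m crank '[[[-0.0005,-0.0015,0.003],[0,0,0],0.015],[[0,0,0],[0,0,0],0.015],[[0,0,0],[0,0,0],0.015]]'; python3 snap.py wrist w9; python3 held.py w9.npz; python3 hub.py w9.npz .4737 .0177
```

```text
t: 9.25
eef_pos: [0.4736, 0.0173, 0.2063]
tool_rot: [-0.0, 0.517, 0.856, 0.0]
contact_force: [-0.0, -0.3, -2.7]
gripper_width: 0.293
9.25 [0.4736 0.0173 0.2063] [-0.      0.5169  0.8561  0.    ] [-0.621  0.203  0.518  2.091 -0.13   0.879  0.457]
dot px [321.26082005 344.33826879] [12, 11, 35, 32, 878] tool [ 0.0002 -0.0006 -0.0155] depth z 0.12767394
0 [[322.42243901 256.66787177]] flange edge [[322.84324028 259.2007718 ]]
0.001 [[322.42435373 255.07954771]] flange edge [[322.84668703 256.94025843]]
0.002 [[322.42627118 253.48742832]] flange edge [[322.85013996 254.6720146 ]]
hub circle [0.4727 0.0194] 0.029164365768432617 ell [0.4734 0.0183] [0.02805348 0.02989028]
dark area mm2 615.6875 centroid [0.4733 0.0184]
cross fit (np.float64(0.8139014567692537), np.int64(47), array([0.4728, 0.0179]))
```

View pics/w9_t.png

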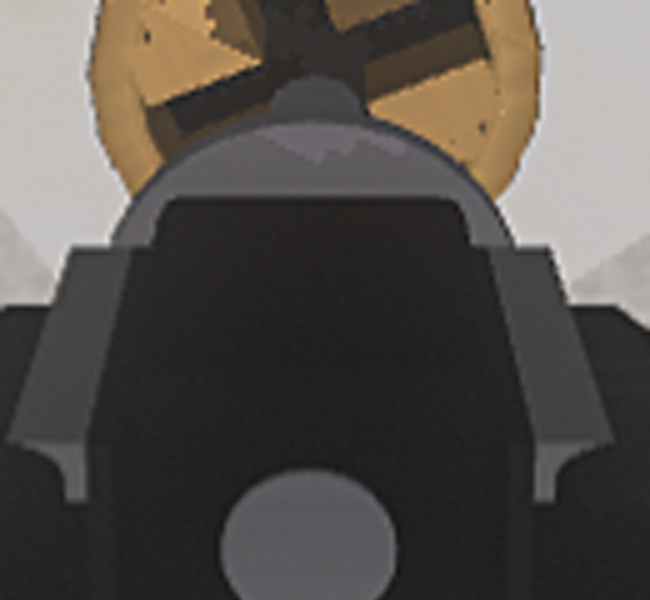

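View pics/w9_r.png

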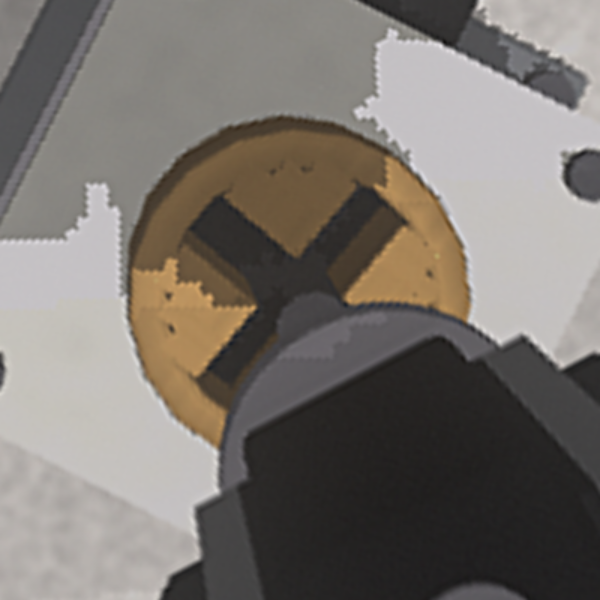

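```bash
python3 -m crank '[[[0,0,0.006],[0,0,0],0.015],[[0,0,0.006],[0,0,0],0.015],[[0,0,0.005],[0,0,0],0.015],[[0,0,0.005],[0,0,0],0.015],[[0,0,0],[0,0,0],0.015]]'
```

```text
t: 9.93
eef_pos: [0.4733, 0.0173, 0.1838]
tool_rot: [-0.0, 0.517, 0.856, -0.0]
contact_force: [-0.2, -1.1, -1.9]
gripper_width: 0.296
```

The pilot is 11 mm in with no contact force. Continuing.

```bash
python3 -m crank '[[[0,0,0.006],[0,0,0],0.015],[[0,0,0.006],[0,0,0],0.015],[[0,0,0],[0,0,0],0.015]]'; python3 -m crank '[[[0,0,0.006],[0,0,0],0.015],[[0,0,0.006],[0,0,0],0.015],[[0,0,0],[0,0,0],0.015]]'
```

```text
t: 10.3
eef_pos: [0.4732, 0.0173, 0.1717]
tool_rot: [-0.0, 0.517, 0.856, -0.0]
contact_force: [-0.4, -0.9, -1.5]
gripper_width: 0.294
t: 10.68
eef_pos: [0.4732, 0.0173, 0.1597]
tool_rot: [-0.0, 0.517, 0.856, -0.0]
contact_force: [-0.9, -0.5, -2.6]
gripper_width: 0.295
```

```bash
python3 -m crank '[[[0,0,0.006],[0,0,0],0.015],[[0,0,0.002],[0,0,0],0.015],[[0,0,0],[0,0,-7.4],0.015],[[0,0,0],[0,0,-7.4],0.015],[[0,0,0],[0,0,-7.4],0.015],[[0,0,0],[0,0,0],0.015],[[0,0,0],[0,0,0],0.015]]'; python3 snap.py wrist w10; python3 snap.py side d10; python3 snap.py scene s10
python3 - <<'E'
import cv2
import numpy as np
from h import *
a=cv2.imread('pics/d10.png')[200:300,250:350];c=cv2.imread('pics/s10.png')[180:280,250:350];b=cv2.imread('pics/w10.png')[150:390,200:440]
cv2.imwrite('pics/c10.png',np.hstack([cv2.resize(x,(266,266),interpolation=2) for x in(a,c,b)]))
cv2.imwrite('pics/w10_t.png',cv2.resize(b,(600,600)))
E
```

```text
t: 11.55
eef_pos: [0.4736, 0.0173, 0.1523]
tool_rot: [0.0, 0.344, 0.939, 0.0]
contact_force: [1.4, -0.1, -2.9]
gripper_width: 0.294
11.55 [0.4736 0.0173 0.1523] [0.     0.3436 0.9391 0.    ] [-0.512  0.284  0.405  2.135 -0.163  0.751  0.867]
11.6 [0.4736 0.0173 0.1523] [-0.      0.3434  0.9392 -0.    ] [-0.512  0.284  0.405  2.135 -0.163  0.751  0.867]
11.65 [0.4736 0.0173 0.1523] [ 0.      0.3431  0.9393 -0.    ] [-0.512  0.284  0.405  2.135 -0.163  0.751  0.868]
```

View pics/c10.png

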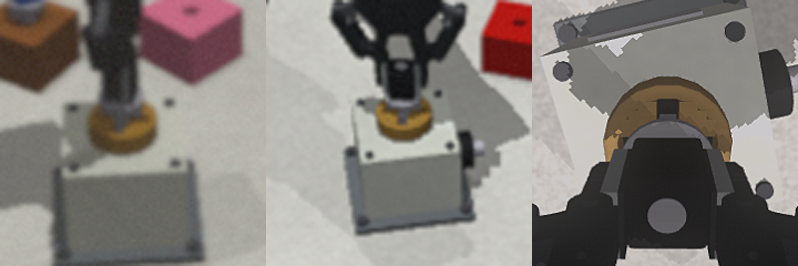

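View pics/w10_t.png

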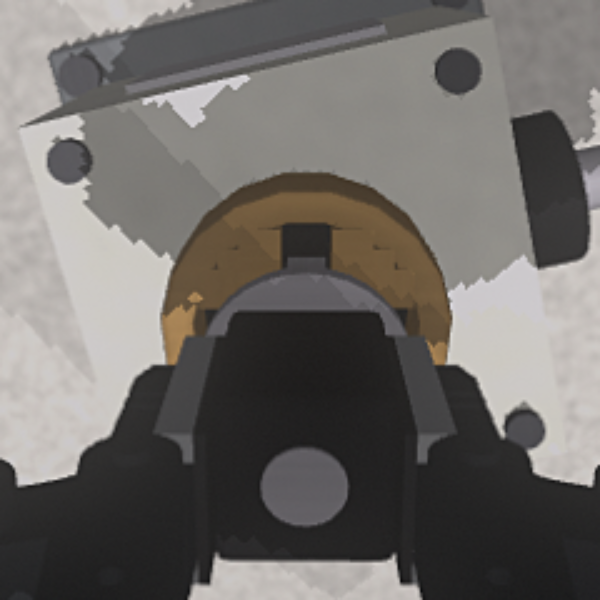

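The slot (306,245) and the spline (308,263) in the enlarged crop are in line. The pilot is about 42 mm in, with forces near zero. Now lowering in steps.

```bash
python3 -m crank '[[[0,0,0.004],[0,0,0],0.015],[[0,0,0.003],[0,0,0],0.015],[[0,0,0],[0,0,0],0.015]]'; python3 -m crank '[[[0,0,0.004],[0,0,0],0.015],[[0,0,0],[0,0,0],0.015]]'
```

```text
t: 12.08
eef_pos: [0.4733, 0.0173, 0.1449]
tool_rot: [-0.0, 0.342, 0.94, -0.0]
contact_force: [0.6, -0.6, -2.7]
gripper_width: 0.291
t: 12.32
eef_pos: [0.4739, 0.0173, 0.1414]
tool_rot: [0.0, 0.342, 0.94, 0.0]
contact_force: [-0.1, -0.5, 2.3]
gripper_width: 0.294
```

The splines have dropped in and the spring is felt (+5 N). Pressing home.

```bash
python3 -m crank '[[[0,0,0.003],[0,0,0],0.015],[[0,0,0.002],[0,0,0],0.015],[[0,0,0],[0,0,0],0.015]]'; python3 -m crank '[[[0,0,0.001],[0,0,0],0.015],[[0,0,0],[0,0,0],0.015]]' 90; python3 -m crank '[[[0,0,0.001],[0,0,0],0.015],[[0,0,0],[0,0,0],0.015]]'
```

```text
t: 12.7
eef_pos: [0.4739, 0.0173, 0.1364]
tool_rot: [0.0, 0.342, 0.94, 0.0]
contact_force: [-1.3, -0.3, 5.1]
gripper_width: 0.291
t: 12.95
eef_pos: [0.4739, 0.0173, 0.1355]
tool_rot: [0.0, 0.342, 0.94, 0.0]
contact_force: [-1.5, 0.2, 5.9]
gripper_width: 0.285
t: 13.2
eef_pos: [0.474, 0.0174, 0.1348]
tool_rot: [0.0, 0.342, 0.94, 0.0]
contact_force: [-1.1, 0.9, 7.8]
gripper_width: 0.285
```

```bash
python3 -m crank '[[[0,0,0.001],[0,0,0],0.015],[[0,0,0],[0,0,0],0.015]]'; python3 -m crank '[[[0,0,0.001],[0,0,0],0.015],[[0,0,0],[0,0,0],0.015]]'
```

```text
t: 13.45
eef_pos: [0.4741, 0.0173, 0.1347]
tool_rot: [0.0, 0.343, 0.939, 0.001]
contact_force: [-6.1, -0.0, 20.6]
gripper_width: 0.285
t: 13.7
eef_pos: [0.4741, 0.0173, 0.1346]
tool_rot: [-0.0, 0.343, 0.939, 0.001]
contact_force: [-8.3, 0.1, 32.8]
gripper_width: 0.287
```

Rigid stop reached: z stays at 0.1347 while the force climbs, and 0.1345 was expected for home. I'll ease to a moderate press and verify.

```bash
python3 -m crank '[[[0,0,-0.001],[0,0,0],0.015],[[0,0,0],[0,0,0],0.015],[[0,0,0],[0,0,0],0.015],[[0,0,0],[0,0,0],0.015]]'; python3 snap.py wrist w11; python3 snap.py side d11; python3 snap.py scene s11
python3 - <<'E'
import cv2
import numpy as np
a=cv2.imread('pics/d11.png')[200:300,250:350];c=cv2.imread('pics/s11.png')[180:280,250:350];b=cv2.imread('pics/w11.png')[150:390,200:440]
cv2.imwrite('pics/c11.png',np.hstack([cv2.resize(x,(266,400) if 0 else (266,266),interpolation=2) for x in(a,c,b)]))
from station import bot
o=bot.get_obs();print(o["t"],o["eef_pos"],o["contact_force"],o["gripper_width"])
E
```

```text
t: 14.2
eef_pos: [0.474, 0.0173, 0.1347]
tool_rot: [0.0, 0.343, 0.94, 0.001]
contact_force: [-5.1, -0.6, 20.9]
gripper_width: 0.287
14.2 [0.474  0.0173 0.1347] [1.000e-04 3.425e-01 9.395e-01 6.000e-04] [-0.499  0.315  0.393  2.147 -0.185  0.71   0.889]
14.25 [0.474  0.0173 0.1346] [1.000e-04 3.426e-01 9.395e-01 5.000e-04] [-0.499  0.315  0.393  2.147 -0.185  0.71   0.889]
14.3 [0.474  0.0173 0.1346] [1.000e-04 3.425e-01 9.395e-01 5.000e-04] [-0.499  0.315  0.393  2.147 -0.185  0.71   0.889]
14.35 [0.47405307 0.01733077 0.1346558 ] [-5.61228142 -0.86251    20.51613903] 0.2906523519791353
```

View pics/c11.png

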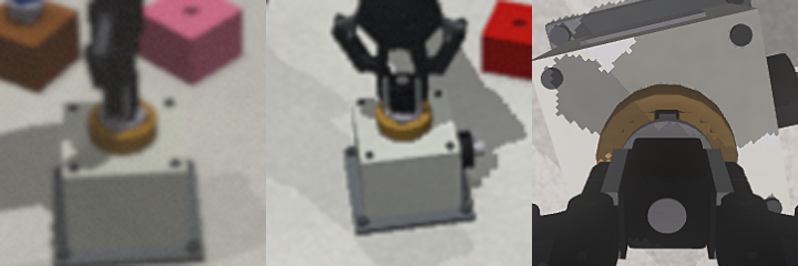

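View pics/s11.png

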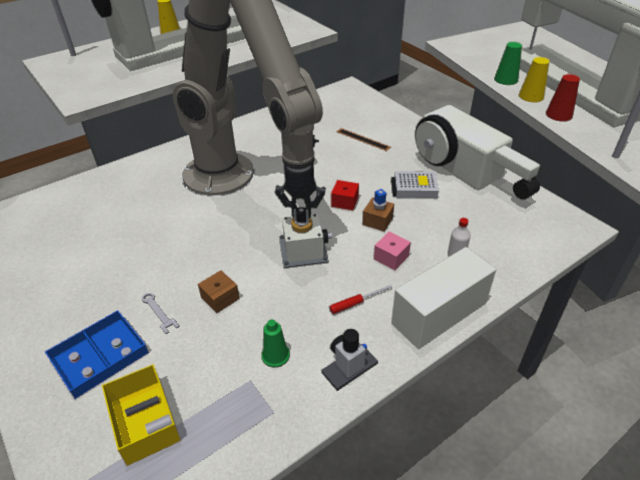

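The flange sits flush on the hub in all three views. The dot stays at (322,344), so there has been no slip in the grip. The spare, at scene (379,200), and the other items are undisturbed. Handing in.

```bash
python3 -c "
from station import bot
print(bot.hand_in())"
```

```text
the job is handed in; nothing more can be done
None
```

The black-headed shaft is fully home in the hub, still gripped and pressed down, and the job was handed in at about 14.4 s.

**What I did:** I lifted the shaft straight out of its stand and slid the pilot about 42 mm into the hub. I then turned it about 22° to match the measured 50° slot angle. The splines dropped in, and I pressed against the spring to the rigid stop.

**Last checks:**
- **Seating:** The tool stopped at z = 0.1347 m, against 0.1345 m predicted for fully home. Below that the force climbed without further travel.
- **Hold:** The grip force was set to 90 N. I eased the press from about 33 N to about 20 N on the wrist reading, which still exceeds the roughly 9 N spring.
- **Slip:** None seen. The dot on the head stayed at the same wrist pixel (322,344).
- **Bench:** The blue spare and the other items look undisturbed in the final scene picture.

**Disagreements:**
- The scene and side cameras differed from the wrist camera by about 4 mm in y on both the shaft and the hub. I used the wrist camera, which gave the same hub position at two tool angles.
- A sideways force of about 5 N remained on the tool at the end.

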